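Line up the microscope objectives by length on their rest strip

TASK

Put the four cleaned microscope objectives back on the white rest strip in order of length, one upright in the middle of each black pad: the shortest on the pad next to the strip's red end block, then the next longer ones, the longest at the grey end. Do not knock any objective over, and leave the oil bottle, the dish and the slide box where they are.

Things in the scene. Friction and masses are not known exactly. Their poses are not given: they have to be found in the camera images.
- objective_red_mid (a point): The shortest of four microscope objectives, 32 mm tall, loose, upright: a black round cap 30 mm across and 7 mm high at the foot, a plain steel barrel 26 mm across above it, and a red band and red cone (26 to 18 mm across) on the top 10 mm. The point is on its axis, half-way up (16 mm above its foot); z points up along the axis. About 80 g.
- objective_yellow_mid (a point): The second shortest of four microscope objectives, 42 mm tall, loose, upright: a black round cap 30 mm across and 7 mm high at the foot, a plain steel barrel 26 mm across above it, and a yellow band and yellow cone (26 to 18 mm across) on the top 10 mm. The point is on its axis, half-way up (21 mm above its foot); z points up along the axis. About 100 g.
- objective_blue_mid (a point): The second longest of four microscope objectives, 52 mm tall, loose, upright: a black round cap 30 mm across and 7 mm high at the foot, a plain steel barrel 26 mm across above it, and a blue band and blue cone (26 to 18 mm across) on the top 10 mm. The point is on its axis, half-way up (26 mm above its foot); z points up along the axis. About 120 g.
- objective_white_mid (a point): The longest of four microscope objectives, 62 mm tall, loose, upright: a black round cap 30 mm across and 7 mm high at the foot, a plain steel barrel 26 mm across above it, and a white band and white cone (26 to 18 mm across) on the top 10 mm. The point is on its axis, half-way up (31 mm above its foot); z points up along the axis. About 140 g.
- pad_a: One of four like black rubber discs, 48 mm across, 65 mm apart centre to centre in a straight row on a fixed white strip (325 x 64 x 10 mm): an end pad, beside pad_b. Its origin is the centre of its flat top face, 12 mm above the table; z up, y along the row from pad_a towards pad_d.
- pad_b: One of four like black rubber discs, 48 mm across, 65 mm apart centre to centre in a straight row on a fixed white strip (325 x 64 x 10 mm): an inner pad, between pad_a and pad_c. Its origin is the centre of its flat top face, 12 mm above the table; z up, y along the row from pad_a towards pad_d.
- pad_c: One of four like black rubber discs, 48 mm across, 65 mm apart centre to centre in a straight row on a fixed white strip (325 x 64 x 10 mm): an inner pad, between pad_b and pad_d. Its origin is the centre of its flat top face, 12 mm above the table; z up, y along the row from pad_a towards pad_d.
- pad_d: One of four like black rubber discs, 48 mm across, 65 mm apart centre to centre in a straight row on a fixed white strip (325 x 64 x 10 mm): the other end pad, beside pad_c. Its origin is the centre of its flat top face, 12 mm above the table; z up, y along the row from pad_a towards pad_d.
- red_end: The red block (58 x 22 mm, top 22 mm above the table) fixed across one end of the white strip, 48.5 mm beyond the centre of the end pad next to it, which is pad_a in some starts and pad_d in others. A like grey block is at the other end. Origin at the block's centre; its y axis is along the row.
- oil_bottle: Bystander: amber bottle with black cap, 30 mm across, 60 mm tall, standing loose. Origin at the centre of its underside.
- petri_dish: Bystander: closed, pale milky-white round dish, 94 mm across, 16 mm tall, loose. Origin at the centre of its underside.
- slide_box: Bystander: closed blue box for glass slides, 86 x 101 x 35 mm (x, y, z), loose. Origin at the centre of its underside.
Mind the look-alikes: they are no part of the job. What is shaped like the part that bears objective_yellow_mid but purple or turquoise is not meant. Leave any purple look-alike of the part that bears objective_red_mid alone.

How it is judged:
At the end, for the whole second after the job is handed in: Counted from the red end block, the pads carry the red (32 mm), yellow (42 mm), blue (52 mm) and white (62 mm) objective: each stands on its foot, upright within 0.12 rad, its axis within 10 mm of its pad's centre and its height within 5 mm of standing on the pad, released and at rest (((horizontal distance between red_end and pad_a below 0.08 m and horizontal distance between objective_red_mid and pad_a below 0.01 m and z of objective_red_mid in the frame of pad_a between 0.011 and 0.021 m and horizontal distance between objective_yellow_mid and pad_b below 0.01 m and z of objective_yellow_mid in the frame of pad_b between 0.016 and 0.026 m and horizontal distance between objective_blue_mid and pad_c below 0.01 m and z of objective_blue_mid in the frame of pad_c between 0.021 and 0.031 m and horizontal distance between objective_white_mid and pad_d below 0.01 m and z of objective_white_mid in the frame of pad_d between 0.026 and 0.036 m) or (horizontal distance between red_end and pad_d below 0.08 m and horizontal distance between objective_red_mid and pad_d below 0.01 m and z of objective_red_mid in the frame of pad_d between 0.011 and 0.021 m and horizontal distance between objective_yellow_mid and pad_c below 0.01 m and z of objective_yellow_mid in the frame of pad_c between 0.016 and 0.026 m and horizontal distance between objective_blue_mid and pad_b below 0.01 m and z of objective_blue_mid in the frame of pad_b between 0.021 and 0.031 m and horizontal distance between objective_white_mid and pad_a below 0.01 m and z of objective_white_mid in the frame of pad_a between 0.026 and 0.036 m)) and angle between each of objective_red_mid, objective_yellow_mid, objective_blue_mid, objective_white_mid's own z axis and vertical below 0.12 rad and linear speed of each of objective_red, objective_yellow, objective_blue, objective_white below 0.02 m/s and angular speed of each of objective_red, objective_yellow, objective_blue, objective_white below 0.2 rad/s); the robot touches nothing.
It fails at once if the oil bottle is pushed more than 20 mm from its place or tipped over (distance of oil_bottle from where it was at the start of the episode above 0.02 m or angle between oil_bottle's own z axis and vertical above 0.5 rad).
It fails at once if the petri dish is pushed more than 20 mm from its place or tipped over (distance of petri_dish from where it was at the start of the episode above 0.02 m or angle between petri_dish's own z axis and vertical above 0.5 rad).
It fails at once if the slide box is pushed more than 20 mm from its place or tipped over (distance of slide_box from where it was at the start of the episode above 0.02 m or angle between slide_box's own z axis and vertical above 0.5 rad).
It fails at once if an objective is knocked over or laid on its side (angle between any of objective_red_mid, objective_yellow_mid, objective_blue_mid, objective_white_mid's own z axis and vertical above 1 rad).
It also fails if it takes over 102 s, if anything falls off the work surface, if the arm or the gripper's body presses on something with over 40 N, if the wrist force passes 120 N, or if a joint passes its speed limit or range.

ROBOT

A 7-joint arm with a two-finger parallel gripper is mounted at the origin on the work surface. World frame = base frame: x ahead of the robot, y to its left, z up, the work surface at z = 0. Lengths are in m, angles in rad, forces in N, time in s.
With the tool pointing down it reaches from about 0.4 to 0.85 m from the base axis. Payload 10.4 kg.
Tool frame: the origin (TCP) lies at the very end of the fingers, on their centre line; the grasp point (between the pads) lies 19 mm behind it; z points along the fingers, y is the line along which they close (so a half turn about z gives the same grasp; the last joint's range is limited). The gripper opens to 85 mm and grips with 20 to 120 N. Pads are 22 mm wide; open, the fingers measure 114 mm over their backs; the gripper's body (76 mm by 85 mm) begins 54 mm behind the grasp point. The pads swing forward as they close: fully open they stand 13 mm farther back than shut.
Start: joints at [1.181, 0.332, -0.065, 1.46, 0.022, 1.35, -0.088], TCP at [0.224, -0.583, 0.194] pointing down, gripper open.
Joint ranges: [-2.6, 2.6], [-0.5, 2.12], [-1.47, 1.34], [0.16, 2.42], [-1.27, 4.41], [0.06, 2.06], [-2.6, 2.6]. Speed limits (rad/s): [2.22, 2.22, 2.79, 2.79, 3.14, 3.14, 3.14].

INTERFACE

Orientations are given as a unit quaternion [x, y, z, w].
In Python, from bench import robot gives the robot as it stands.
- The arm moves only by the tool servo_tool, never from a script. Its arguments are lists of equal length, an entry for each row: "offset": the shift along the tool's x, y, z in units of 50 mm (1.0 is 50 mm), a list of three; "delta_rot": the turn, a rotation vector about the tool's x, y, z in units of 5 degrees (1.0 is 5 degrees), a list of three; "jaw": the opening, from 0 (shut) to 1 (fully open). In form: {"offset": [[x, y, z], ...], "delta_rot": [[ax, ay, az], ...], "jaw": [jaw, ...]}. A call has 1 to 20 rows; each row shifts and turns the commanded pose from where the row before left it, along the tool's axes as they then stand; what a row does not reach is not made up. A row lasts 1/10 s, in which the tool goes at most 50 mm and 8.59 degrees, less where a joint would pass 70% of its speed; a pose out of reach is approached as far as the arm can. A call is refused whole if a number of a shift passes 1 or a number of a turn 1, either way. A call with a gripper value outside its range is refused whole. The fingers move at their own pace and stop on an object; the grip force is fixed at half the most. Time passes only in rows, so rows that do not move let the fingers close. It gives the time, the measured TCP pose, the force, the opening and the grip force at its end, in the units of the state.
- robot.get_obs(): the state, without advancing time (a new reading comes with each control period).
- robot.camera(name): name is "scene" or "top" or "wrist"; returns the picture (420x560x3 uint8, red, green, blue); there is no depth.
- robot.camera_info(name): a dict with "mtx" (3x3 intrinsics, pixels), "dist" ([k1, k2, p1, p2, k3] as OpenCV has them; the pictures are not rectified), "world_to_cam" (4x4, takes a point from world to camera coordinates); the wrist camera has in their place "hand_eye" (4x4, takes a point from camera to tool coordinates, whose origin is the TCP and whose axes are the flange's). Camera axes: x right, y up, looking along -z (the intrinsics and any distortion apply to the point x, -y, -z); pixel columns grow to the right and rows downward; lengths in m; the calibration is good to about 2 mm. A picture is of the moment at which its call begins: read the wrist's pose just before it. camera_info takes no time and is no camera call.
- robot.sign_off(): hands the job in; it is judged then, once.
Trained networks look in the newest picture that a camera, given by its name, has taken for a name from the list of things; names that differ only in an ending like _2 or _b are one class to them, and where a whole thing is asked for, a point or a joint stands for the part that bears it (a point fixed in the world has none). Each returns a list of dicts, best first, with "confidence" (0 to 1); they miss things now and then, are a little off and sometimes report something else, mostly with a low value. They report only what shows in the picture. A call takes as long as a camera call. They do not tell look-alikes from the thing itself.
- robot.silhouettes(camera, target): "pixels" (420x560 bool, what is visible of it) and "box" ([centre column, centre row, width, height] in pixels, round what is visible of it).
- robot.landmark_of(camera, target): "uv" ([column, row] in pixels: a listed point, or the origin of a listed thing).
The state is a dict: "time_s": time; "joint_pos": joint angles; "qd": joint speeds; "tau": joint torques, N m; "tcp_pos": TCP position; "tcp_rot": TCP orientation; "ft_force": force on the tool from outside, world axes, zero at the start; "moment": the same for the moment, N m; "gripper_width": opening from 0.0 (shut) to 1.0 (fully open); "grasp_force": force on a finger pad.
Only numpy, scipy, OpenCV 4.12 (cv2) and the standard library are available. Lean on these libraries where they do the work, as an engineer would, in place of code of your own. Each camera call takes 0.05 s, during which the arm holds its last target. There are 200 camera calls.

## Working session

There is one attempt and no reset: what is moved stays moved. The work goes in short steps, Python scripts to look and compute and a tool call to move; the robot and the scene stay as the last step left them, time stands still between calls to the robot, and variables do not carry over. Pictures are saved under pics/ and viewed, at most 14 in all, crops included, and the job is handed in when it is done.

Besides the shell and the picture viewer there is one more tool, called as name(argument=value, ...), one argument or row to a line, values as JSON. servo_tool: Moves the arm, as the interface text tells. Its arguments: {"type":"object","properties":{"offset":{"type":"array","items":{"type":"array","items":{"type":"number"}}},"delta_rot":{"type":"array","items":{"type":"array","items":{"type":"number"}}},"jaw":{"type":"array","items":{"type":"number"}}},"required":["offset","delta_rot","jaw"]}

```bash
ls; mkdir -p pics; cat > h.py <<'E'
import numpy as np, cv2
from bench import robot
from scipy.spatial.transform import Rotation as R
def ray(name,uv,obs=None):
    ci=robot.camera_info(name); K=np.array(ci["mtx"],float); d=np.array(ci["dist"],float)
    x,y=cv2.undistortPoints(np.array([[uv]],float),K,d)[0,0]
    v=np.array([x,-y,-1.])
    if name=="wrist":
        o=obs or robot.get_obs(); T=np.eye(4); T[:3,:3]=R.from_quat(o["tcp_rot"]).as_matrix(); T[:3,3]=o["tcp_pos"]
        C=T@np.array(ci["hand_eye"])
    else: C=np.linalg.inv(np.array(ci["world_to_cam"]))
    return C[:3,3],C[:3,:3]@v
def at_z(name,uv,z,obs=None):
    c,v=ray(name,uv,obs); return c+v*(z-c[2])/v[2]
def save(name,fn):
    cv2.imwrite("pics/"+fn,robot.camera(name)[:,:,::-1])
E
python3 - <<'E'
from h import *
save("top","top0.png"); save("scene","scene0.png")
o=robot.get_obs(); print(o["time_s"],o["tcp_pos"],o["tcp_rot"])
Z=dict(objective_red_mid=.016,objective_yellow_mid=.021,objective_blue_mid=.026,objective_white_mid=.031,pad_a=.012,pad_b=.012,pad_c=.012,pad_d=.012,red_end=.011,oil_bottle=0,petri_dish=0,slide_box=0)
for n,z in Z.items():
    for cam in("top",):
        for r in robot.landmark_of(cam,n)[:5]: print(n,cam,round(r["confidence"],2),np.round(r["uv"]),at_z(cam,r["uv"],z).round(4))
E
```

```text
pics
0.1 [ 0.22400297 -0.58306949  0.19290323] [ 9.83230647e-01  1.82365314e-01 -1.31375687e-04 -6.08084767e-04]
objective_red_mid top 0.61 [274. 254.] [0.4318 0.012  0.016 ]
objective_red_mid top 0.55 [297. 277.] [ 0.3723 -0.047   0.016 ]
objective_red_mid top 0.53 [304. 243.] [ 0.4592 -0.0676  0.016 ]
objective_yellow_mid top 0.65 [265. 276.] [0.377  0.0358 0.021 ]
objective_yellow_mid top 0.62 [253. 248.] [0.4482 0.0647 0.021 ]
objective_yellow_mid top 0.5 [226. 272.] [0.3883 0.1366 0.021 ]
objective_blue_mid top 0.58 [351. 243.] [ 0.4581 -0.187   0.026 ]
objective_white_mid top 0.47 [205. 248.] [0.4509 0.1893 0.031 ]
objective_white_mid top 0.31 [415. 237.] [ 0.4691 -0.3541  0.031 ]
pad_a top 0.77 [270. 174.] [0.6443 0.019  0.012 ]
pad_a top 0.64 [287. 180.] [ 0.6278 -0.0268  0.012 ]
pad_a top 0.52 [320. 181.] [ 0.6235 -0.1142  0.012 ]
pad_a top 0.5 [245. 168.] [0.6625 0.0851 0.012 ]
pad_b top 0.77 [270. 174.] [0.6443 0.019  0.012 ]
pad_b top 0.64 [287. 180.] [ 0.6278 -0.0268  0.012 ]
pad_b top 0.52 [320. 181.] [ 0.6235 -0.1142  0.012 ]
pad_b top 0.5 [245. 168.] [0.6625 0.0851 0.
[... 219 characters left out ...]
p 0.77 [270. 174.] [0.6443 0.019  0.012 ]
pad_d top 0.64 [287. 180.] [ 0.6278 -0.0268  0.012 ]
pad_d top 0.52 [320. 181.] [ 0.6235 -0.1142  0.012 ]
pad_d top 0.5 [245. 168.] [0.6625 0.0851 0.012 ]
red_end top 0.73 [289. 180.] [ 0.6284 -0.0324  0.011 ]
red_end top 0.44 [336. 181.] [ 0.622  -0.1576  0.011 ]
oil_bottle top 0.62 [141. 216.] [0.5396 0.3734 0.    ]
oil_bottle top 0.44 [416. 238.] [ 0.4676 -0.3666  0.    ]
petri_dish top 0.73 [141. 217.] [0.5387 0.3723 0.    ]
petri_dish top 0.61 [270. 174.] [0.6482 0.0196 0.    ]
petri_dish top 0.32 [315. 178.] [ 0.6346 -0.1023  0.    ]
slide_box top 0.92 [417. 183.] [ 0.6146 -0.3786  0.    ]
slide_box top 0.6 [353. 244.] [ 0.456  -0.1985  0.    ]
```

```bash
python3 - <<'E'
import cv2
a=cv2.imread("pics/top0.png")[130:310,100:460]
cv2.imwrite("pics/top0c.png",cv2.resize(a,None,fx=2.2,fy=2.2,interpolation=cv2.INTER_CUBIC))
E
```

```text
(no output)
```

View pics/top0c.png

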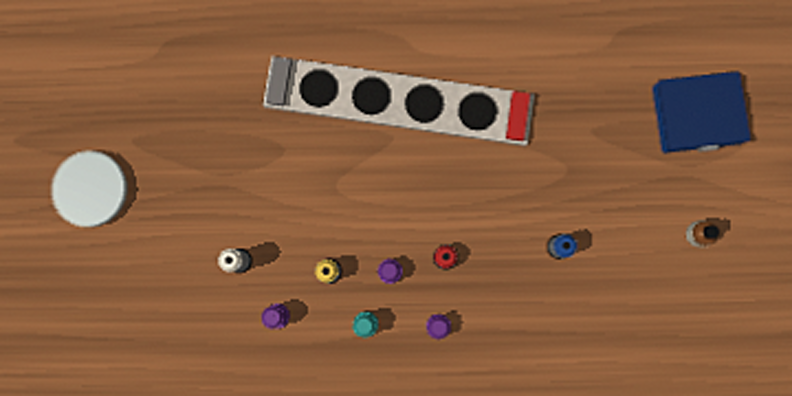

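View pics/scene0.png

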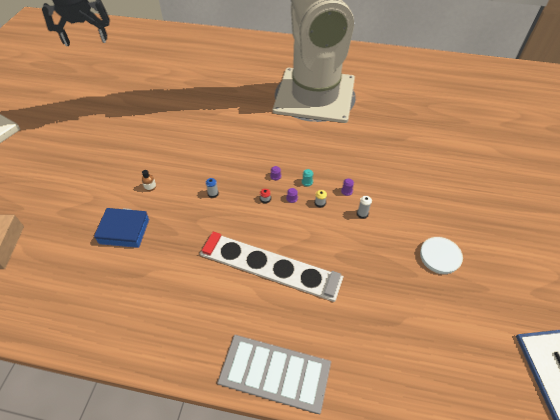

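The red end of the strip is at lower y. The scene shows the white, yellow, red and blue objectives, with the purple and turquoise ones as look-alikes. Next I'll segment the pads and objective tops.

```bash
python3 - <<'E'
from h import *
im=cv2.imread("pics/top0.png"); g=im.max(2)
m=np.zeros_like(g); m[155:200,215:350]=(g[155:200,215:350]<50)*255
n,_,st,c=cv2.connectedComponentsWithStats(m)
P=[]
for i in range(1,n):
    if st[i,4]>80: p=at_z("top",c[i],.012); P.append(p[:2]); print(st[i],c[i].round(1),p.round(4))
P=np.array(sorted(P,key=lambda p:p[1])); print(np.diff(P,axis=0), np.linalg.norm(np.diff(P,axis=0),axis=1))
d=P[-1]-P[0]; print("row dir deg from y:",np.degrees(np.arctan2(-d[0],d[1])))
print(P.mean(0)+np.outer([-1.5,-.5,.5,1.5],.065*d/np.linalg.norm(d)))
E
```

```text
[236 162  17  17 221] [244.3 169.7] [0.6584 0.0874 0.012 ]
[260 166  17  16 217] [268.3 173.3] [0.647  0.0234 0.012 ]
[284 169  17  17 219] [292.3 176.7] [ 0.6363 -0.0406  0.012 ]
[309 173  17  16 219] [316.7 180.4] [ 0.6251 -0.1053  0.012 ]
[[0.01123239 0.0646968 ]
 [0.01069299 0.06392588]
 [0.01139423 0.06408844]] [0.06566462 0.06481402 0.06509345]
row dir deg from y: -9.809420145378038
[[ 0.62509187 -0.10483156]
 [ 0.63616601 -0.04078187]
 [ 0.64724016  0.02326783]
 [ 0.65831431  0.08731752]]
```

servo_tool(
  offset=[
    [0,0,-0.3],
    [0,0,-0.3],
    [0,0,-0.3],
    [0,0,-0.3],
    [0,0,-0.3],
    [0,0,-0.3],
    [0,0,0],
    [0,0,0],
    [0,0,0],
    [0,0,0],
    [0,0,0],
    [0,0,0],
  ],
  delta_rot=[
    [0,0,-1],
    [0,0,-1],
    [0,0,-1],
    [0,0,-1],
    [0,0,-1],
    [0,0,-1],
    [0,0,-1],
    [0,0,-1],
    [0,0,-1],
    [0,0,-1],
    [0,0,-1],
    [0,0,-0.6],
  ],
  jaw=[0.6,0.6,0.6,0.6,0.6,0.6,0.6,0.6,0.6,0.6,0.6,0.6],
)

```text
time_s: 1.9
tcp_pos: [0.2241, -0.5835, 0.2837]
tcp_rot: [0.77, 0.637, -0.0, 0.0]
ft_force: [-0.1, 0.2, -0.7]
gripper_width: 0.6
grasp_force: 0.0
```

```bash
cat >> h.py <<'E'
def to(tgt,src=None):
    o=robot.get_obs(); d=np.array(tgt)-(o["tcp_pos"] if src is None else src)
    u=R.from_quat(o["tcp_rot"]).inv().apply(d)/.05
    print("units",u.round(3),"yaw",np.degrees(2*np.arctan2(o["tcp_rot"][1],o["tcp_rot"][0])).round(2))
E
python3 - <<'E'
from h import *
to([.45,-.187,.25]); print(np.round(robot.camera_info("wrist")["hand_eye"],3))
E
```

```text
units [8.635 2.953 0.673] yaw 79.21
[[ 0.     0.959  0.283  0.071]
 [ 1.     0.    -0.001  0.   ]
 [-0.001  0.283 -0.959 -0.181]
 [ 0.     0.     0.     1.   ]]
```

servo_tool(
  offset=[
    [0.864,0.295,0.067],
    [0.864,0.295,0.067],
    [0.864,0.295,0.067],
    [0.864,0.295,0.067],
    [0.864,0.295,0.067],
    [0.864,0.295,0.067],
    [0.864,0.295,0.067],
    [0.864,0.295,0.067],
    [0.864,0.295,0.067],
    [0.864,0.295,0.067],
    [0,0,0],
    [0,0,0],
  ],
  delta_rot=[
    [0,0,0],
    [0,0,0],
    [0,0,0],
    [0,0,0],
    [0,0,0],
    [0,0,0],
    [0,0,0],
    [0,0,0],
    [0,0,0],
    [0,0,0],
    [0,0,-0.2],
    [0,0,0],
  ],
  jaw=[0.6,0.6,0.6,0.6,0.6,0.6,0.6,0.6,0.6,0.6,0.6,0.6],
)

```text
time_s: 3.1
tcp_pos: [0.4515, -0.1868, 0.2502]
tcp_rot: [0.765, 0.644, -0.0, 0.0]
ft_force: [-1.0, 0.2, 0.6]
gripper_width: 0.603
grasp_force: 0.0
```

```bash
cat >> h.py <<'E'
NM=[("red",.016,.0),("yellow",.021,0),("blue",.026,0),("white",.031,0)]
def look(fn,names=("red","yellow","blue","white")):
    o=robot.get_obs(); save("wrist",fn)
    print(o["time_s"],np.round(o["tcp_pos"],4))
    for n,z,_ in NM:
        if n in names:
            for r in robot.landmark_of("wrist",f"objective_{n}_mid")[:4]:
                print(n,round(r["confidence"],2),np.round(r["uv"]),at_z("wrist",r["uv"],z,o)[:2].round(4))
E
python3 - <<'E'
from h import *
look("w1.png")
E
```

```text
3.1 [ 0.4515 -0.1868  0.2502]
red 0.97 [235.   2.] [0.4345 0.0038]
red 0.92 [188.  66.] [ 0.3678 -0.0505]
red 0.9 [259.  64.] [ 0.4485 -0.0627]
blue 0.67 [286. 180.] [ 0.4566 -0.1983]
blue 0.39 [414.  78.] [ 0.6176 -0.1075]
```

View pics/w1.png

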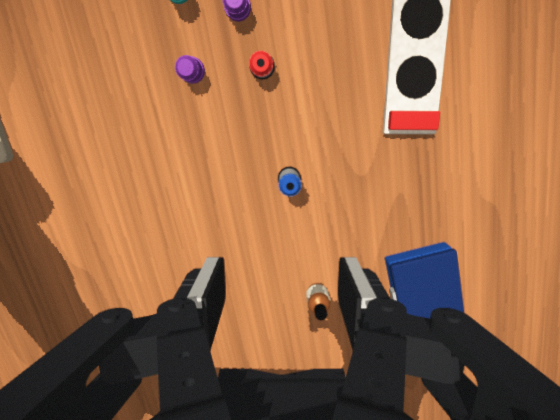

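Blue is at (290,180), the red end at (413,121) and the first pad at (416,77). The wrist estimate of that pad agrees with the top camera. I'll approach blue and look from closer.

```bash
python3 - <<'E'
from h import *
to([.4566,-.196,.11])
E
```

```text
units [-0.123  0.14   2.803] yaw 79.87
```

servo_tool(
  offset=[
    [-0.12,0.14,0.5],
    [0,0,0.7],
    [0,0,0.7],
    [0,0,0.6],
    [0,0,0.3],
    [0,0,0],
  ],
  delta_rot=[
    [0,0,0],
    [0,0,0],
    [0,0,0],
    [0,0,0],
    [0,0,0],
    [0,0,0],
  ],
  jaw=[0.6,0.6,0.6,0.6,0.6,0.6],
)

```text
time_s: 3.95
tcp_pos: [0.4554, -0.1948, 0.1081]
tcp_rot: [0.766, 0.642, -0.001, -0.002]
ft_force: [-0.7, -0.0, 0.5]
gripper_width: 0.602
grasp_force: 0.0
```

```bash
python3 - <<'E'
from h import *
look("w2.png",("blue",))
to([.4566,-.196,.005])
E
```

```text
3.95 [ 0.4554 -0.1948  0.1081]
blue 0.63 [285. 205.] [ 0.4583 -0.1975]
units [-0.019 -0.009  2.114] yaw 79.96
```

View pics/w2.png

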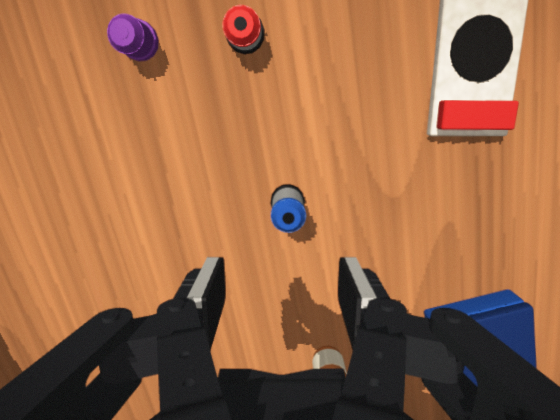

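Blue's mid is at about (287,206), just right of the finger centre line. I'll correct by 4 mm, descend and grip.

servo_tool(
  offset=[
    [-0.05,0.08,0],
    [0,0,0.4],
    [0,0,0.5],
    [0,0,0.5],
    [0,0,0.4],
    [0,0,0.2],
    [0,0,0],
    [0,0,0],
    [0,0,0],
    [0,0,0],
    [0,0,0],
    [0,0,0],
    [0,0,0],
  ],
  delta_rot=[
    [0,0,0],
    [0,0,0],
    [0,0,0],
    [0,0,0],
    [0,0,0],
    [0,0,0],
    [0,0,0],
    [0,0,0],
    [0,0,0],
    [0,0,0],
    [0,0,0],
    [0,0,0],
    [0,0,0],
  ],
  jaw=[0.6,0.6,0.6,0.6,0.6,0.6,0.6,0,0,0,0,0,0],
)

```text
time_s: 5.35
tcp_pos: [0.4615, -0.1984, 0.0121]
tcp_rot: [0.766, 0.643, 0.0, 0.001]
ft_force: [-3.5, 1.4, 11.7]
gripper_width: 0.175
grasp_force: 50.8
```

```bash
python3 - <<'E'
from h import *
o=robot.get_obs(); print({k:np.round(o[k],4) for k in("time_s","tcp_pos","gripper_width","grasp_force","ft_force")})
p=o["tcp_pos"]
to([.6472,.0233,p[2]+.05])
E
```

```text
{'time_s': np.float64(5.35), 'tcp_pos': array([ 0.4615, -0.1984,  0.0121]), 'gripper_width': np.float64(0.1749), 'grasp_force': np.float64(50.7592), 'ft_force': array([-3.511 ,  1.3707, 11.7227])}
units [ 5.009  2.889 -1.001] yaw 80.01
```

```bash
python3 - <<'E'
from h import *
save("wrist","w3.png")
o=robot.get_obs(); print(o["grasp_force"],o["gripper_width"])
E
```

```text
50.75803507876117 0.1771868498094525
```

View pics/w3.png

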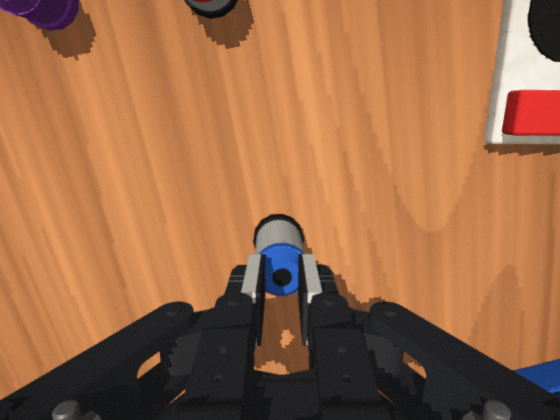

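The pads are gripping only the near side of the barrel: the object sits further along tool +x. I'll open and re-measure.

servo_tool(
  offset=[
    [0,0,0],
    [0,0,0],
    [0,0,0],
    [0,0,0],
    [0,0,0],
  ],
  delta_rot=[
    [0,0,0],
    [0,0,0],
    [0,0,0],
    [0,0,0],
    [0,0,0],
  ],
  jaw=[0.3,0.5,0.6,0.6,0.6],
)

```text
time_s: 5.9
tcp_pos: [0.4606, -0.1977, 0.0101]
tcp_rot: [0.766, 0.643, -0.0, -0.0]
ft_force: [-0.1, 0.5, -0.1]
gripper_width: 0.599
grasp_force: 0.0
```

```bash
python3 - <<'E'
from h import *
look("w4.png",("blue",))
E
```

```text
5.9 [ 0.4606 -0.1977  0.0101]
blue 0.84 [278. 254.] [ 0.459  -0.1989]
```

View pics/w4.png

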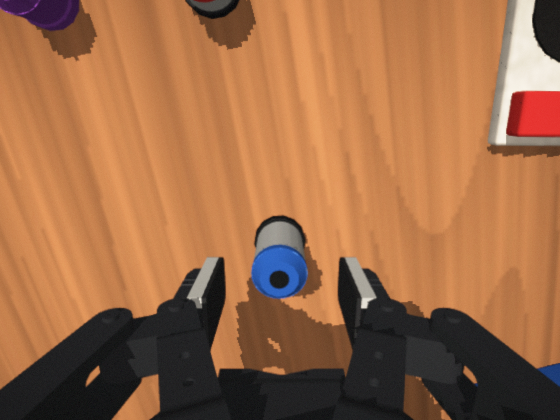

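```bash
python3 - <<'E'
from h import *
ci=robot.camera_info("wrist"); H=np.linalg.inv(np.array(ci["hand_eye"]))
K=np.array(ci["mtx"]);d=np.array(ci["dist"])
def pr(p):
    q=H@np.array([*p,1]); q=np.array([[q[0],-q[1],-q[2]]])
    return cv2.projectPoints(q,np.zeros(3),np.zeros(3),K,d)[0].ravel().round()
print(K,d)
for y in(25.5,8,13):
  for z in(0,-8,-19,-30):
    print(y,z,[pr((x/1e3,-y/1e3,z/1e3)) for x in(-11,0,11)])
print("obj axis", [pr((0,0,z/1e3)) for z in(0,-25,-50)])
E
```

```text
[[340.46771976   0.         281.17476942]
 [  0.         340.46771976 210.20740691]
 [  0.           0.           1.        ]] [-0.03297827  0.          0.          0.          0.        ]
25.5 0 [array([236., 258.]), array([235., 240.]), array([235., 222.])]
25.5 -8 [array([234., 264.]), array([234., 246.]), array([233., 227.])]
25.5 -19 [array([232., 273.]), array([231., 254.]), array([230., 234.])]
25.5 -30 [array([229., 283.]), array([228., 263.]), array([227., 242.])]
8 0 [array([266., 258.]), array([266., 240.]), array([266., 222.])]
8 -8 [array([266., 264.]), array([266., 246.]), array([265., 227.])]
8 -19 [array([265., 273.]), array([265., 254.]), array([264., 234.])]
8 -30 [array([264., 283.]), array([264., 263.]), array([263., 242.])]
13 0 [array([258., 258.]), array([257., 240.]), array([257., 222.])]
13 -8 [array([257., 264.]), array([256., 246.]), array([256., 227.])]
13 -19 [array([255., 273.]), array([255., 254.]), array([255., 234.])]
13 -30 [array([254., 283.]), array([253., 263.]), array([253., 242.])]
obj axis [array([280., 240.]), array([280., 259.]), array([280., 283.])]
```

The projection shows the object centred in the jaws, so the pads closed on the cone top and sit higher than nominal. I'll descend in small steps and watch the force.

servo_tool(
  offset=[
    [0.03,-0.03,0.1],
    [0,0,0.1],
    [0,0,0],
    [0,0,0],
  ],
  delta_rot=[
    [0,0,0],
    [0,0,0],
    [0,0,0],
    [0,0,0],
  ],
  jaw=[0.6,0.6,0.6,0.6],
)

```text
time_s: 6.4
tcp_pos: [0.4593, -0.1959, -0.0002]
tcp_rot: [0.766, 0.643, -0.0, -0.0]
ft_force: [-0.2, 0.4, -0.9]
gripper_width: 0.603
grasp_force: 0.0
```

servo_tool(
  offset=[
    [0,0,0],
    [0,0,0],
    [0,0,0],
    [0,0,0],
    [0,0,0],
  ],
  delta_rot=[
    [0,0,0],
    [0,0,0],
    [0,0,0],
    [0,0,0],
    [0,0,0],
  ],
  jaw=[0.3,0,0,0,0],
)

```text
time_s: 6.9
tcp_pos: [0.4598, -0.1962, 0.0005]
tcp_rot: [0.766, 0.643, 0.0, 0.0]
ft_force: [-0.4, 0.5, 6.2]
gripper_width: 0.273
grasp_force: 58.7
```

```bash
python3 - <<'E'
from h import *
save("wrist","w5.png")
E
```

```text
(no output)
```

View pics/w5.png

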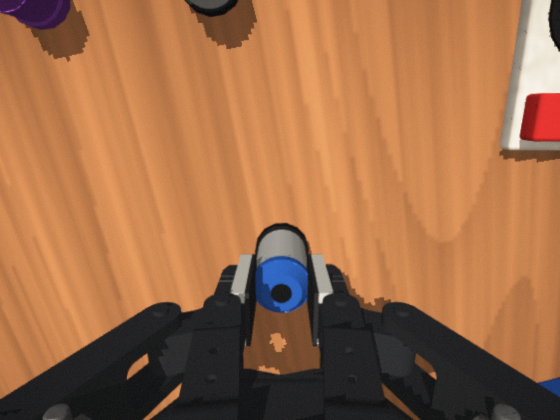

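Now the grip is at band height, so the fingertips are about 35–40 mm behind the nominal TCP. I'll open, go 16 mm lower and grip the barrel.

servo_tool(
  offset=[
    [0,0,0],
    [0,0,0],
    [0,0,0],
    [0.02,0,0.1],
    [0,0,0.12],
    [0,0,0.1],
    [0,0,0],
    [0,0,0],
    [0,0,0],
    [0,0,0],
    [0,0,0],
    [0,0,0],
  ],
  delta_rot=[
    [0,0,0],
    [0,0,0],
    [0,0,0],
    [0,0,0],
    [0,0,0],
    [0,0,0],
    [0,0,0],
    [0,0,0],
    [0,0,0],
    [0,0,0],
    [0,0,0],
    [0,0,0],
  ],
  jaw=[0.4,0.6,0.6,0.6,0.6,0.6,0.6,0.3,0,0,0,0],
)

```text
time_s: 8.15
tcp_pos: [0.4599, -0.1951, -0.0156]
tcp_rot: [0.766, 0.643, 0.0, 0.0]
ft_force: [-0.7, 0.2, 4.2]
gripper_width: 0.28
grasp_force: 59.0
```

servo_tool(
  offset=[
    [0,0,-0.2],
    [0,0,-0.5],
    [0,0,-0.5],
    [0,0,0],
  ],
  delta_rot=[
    [0,0,0],
    [0,0,0],
    [0,0,0],
    [0,0,0],
  ],
  jaw=[0,0,0,0],
)

```text
time_s: 8.55
tcp_pos: [0.4616, -0.1957, 0.0475]
tcp_rot: [0.766, 0.643, 0.001, 0.002]
ft_force: [0.2, -0.8, -0.8]
gripper_width: 0.288
grasp_force: 59.1
```

```bash
python3 - <<'E'
from h import *
o=robot.get_obs(); print(o["tcp_pos"],o["ft_force"],o["gripper_width"])
to([.6477,.0263,.045]); look("w6.png",("blue",))
E
```

```text
[ 0.46160547 -0.19570957  0.04754497] [ 0.19185649 -0.79428737 -0.82789777] 0.28792146767285587
units [5.018 2.896 0.057] yaw 80.02
8.55 [ 0.4616 -0.1957  0.0475]
blue 0.75 [281. 282.] [ 0.4553 -0.2336]
```

View pics/w6.png

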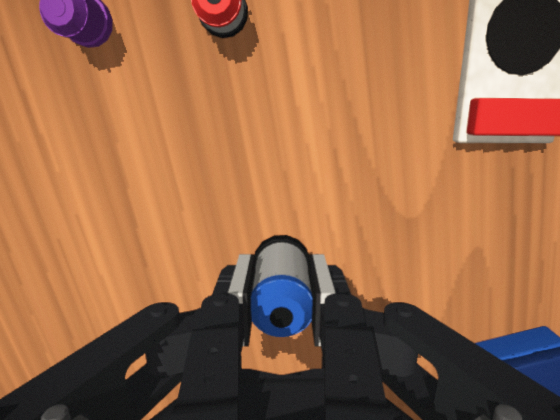

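Blue is held upright with its foot at about (281,245), roughly 3 mm toward tool -x. I'll carry it to the third pad.

servo_tool(
  offset=[
    [0.4,0.2,0],
    [0.8,0.45,0],
    [0.8,0.5,0],
    [0.8,0.5,0],
    [0.8,0.5,0],
    [0.8,0.45,0],
    [0.62,0.3,0],
    [0,0,0],
    [0,0,0],
  ],
  delta_rot=[
    [0,0,0],
    [0,0,0],
    [0,0,0],
    [0,0,0],
    [0,0,0],
    [0,0,0],
    [0,0,0],
    [0,0,0],
    [0,0,0],
  ],
  jaw=[0,0,0,0,0,0,0,0,0],
)

```text
time_s: 9.55
tcp_pos: [0.645, 0.028, 0.0424]
tcp_rot: [0.765, 0.644, -0.001, -0.001]
ft_force: [-0.2, -1.1, -1.2]
gripper_width: 0.284
grasp_force: 59.2
```

```bash
cat >> h.py <<'E'
def foot_uv(fx,z0,o=None):
    "pad centres predicted in wrist picture"
    ci=robot.camera_info("wrist"); H=np.array(ci["hand_eye"])
PADS=np.array([[.6251,-.1048],[.6362,-.0408],[.6472,.0233],[.6583,.0873]])
def pads(fn):
    "visible black pads near strip in wrist picture -> world"
    o=robot.get_obs(); save("wrist",fn)
    for r in robot.landmark_of("wrist","pad_a")[:5]: print("pad",round(r["confidence"],2),np.round(r["uv"]),at_z("wrist",r["uv"],.012,o)[:2].round(4))
E
python3 - <<'E'
from h import *
to([.6477,.0263,-.003]); pads("w7.png")
E
```

```text
units [-0.025  0.061  0.909] yaw 80.12
pad 0.95 [284. 131.] [0.6574 0.0858]
pad 0.84 [285. 232.] [0.6472 0.0213]
```

View pics/w7.png

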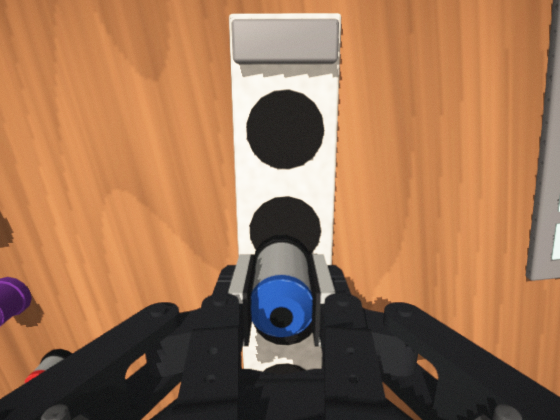

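The pads in this view agree with the top measurements within 2 mm. I'll lower, release and rise.

servo_tool(
  offset=[
    [-0.025,0.06,0.2],
    [0,0,0.3],
    [0,0,0.25],
    [0,0,0.12],
    [0,0,0.03],
    [0,0,0],
    [0,0,0],
    [0,0,0],
    [0,0,0],
    [0,0,0],
    [0,0,-0.2],
    [0,0,-0.6],
    [0,0,-1],
    [0,0,-1],
    [0,0,0],
  ],
  delta_rot=[
    [0,0,0],
    [0,0,0],
    [0,0,0],
    [0,0,0],
    [0,0,0],
    [0,0,0],
    [0,0,0],
    [0,0,0],
    [0,0,0],
    [0,0,0],
    [0,0,0],
    [0,0,0],
    [0,0,0],
    [0,0,0],
    [0,0,0],
  ],
  jaw=[0,0,0,0,0,0,0.35,0.5,0.6,0.6,0.6,0.6,0.6,0.6,0.6],
)

```text
time_s: 11.15
tcp_pos: [0.6525, 0.0264, 0.148]
tcp_rot: [0.766, 0.643, 0.005, 0.004]
ft_force: [1.4, 0.6, 0.2]
gripper_width: 0.597
grasp_force: 0.0
```

```bash
python3 - <<'E'
from h import *
look("w8.png",("blue",)); to([.45,-.068,.12])
E
```

```text
11.15 [0.6525 0.0264 0.148 ]
blue 0.83 [275. 199.] [0.6477 0.0204]
units [-2.533 -3.608  0.412] yaw 80.02
```

View pics/w8.png

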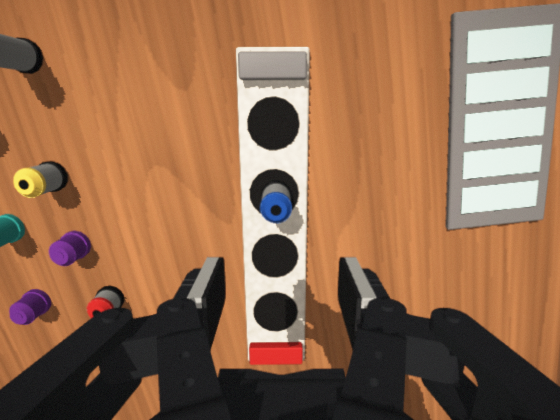

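Blue stands upright on the third pad, about 3 mm off centre by the networks. Next is red.

servo_tool(
  offset=[
    [-0.3,-0.4,0],
    [-0.6,-0.8,0],
    [-0.6,-0.9,0],
    [-0.6,-0.9,0.2],
    [-0.4,-0.6,0.3],
    [0,0,0.5],
    [0,0,0.36],
    [0,0,0],
    [0,0,0],
  ],
  delta_rot=[
    [0,0,0],
    [0,0,0],
    [0,0,0],
    [0,0,0],
    [0,0,0],
    [0,0,0],
    [0,0,0],
    [0,0,0],
    [0,0,0],
  ],
  jaw=[0.6,0.6,0.6,0.6,0.6,0.6,0.6,0.6,0.6],
)

```text
time_s: 12.15
tcp_pos: [0.4575, -0.0627, 0.0718]
tcp_rot: [0.766, 0.643, -0.0, -0.001]
ft_force: [1.0, -0.4, 0.2]
gripper_width: 0.602
grasp_force: 0.0
```

```bash
python3 - <<'E'
from h import *
look("w9.png",("red",))
E
```

```text
12.15 [ 0.4575 -0.0627  0.0718]
red 0.9 [228. 126.] [0.4332 0.0033]
red 0.86 [266. 214.] [ 0.4469 -0.0623]
red 0.71 [160. 218.] [ 0.3701 -0.0519]
```

View pics/w9.png

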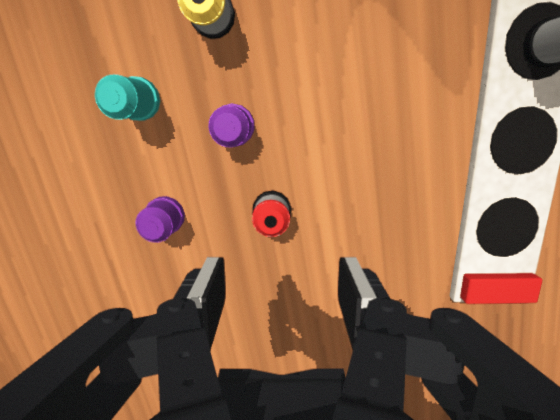

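Red's mid is at about (270,212). I'll shift -8 mm in tool y, descend to TCP z of about -0.029 and grip.

servo_tool(
  offset=[
    [0,-0.15,0.3],
    [0,0,0.5],
    [0,0,0.5],
    [0,0,0.4],
    [0,0,0.2],
    [0,0,0.12],
    [0,0,0],
    [0,0,0],
    [0,0,0],
    [0,0,0],
    [0,0,0],
    [0,0,0],
  ],
  delta_rot=[
    [0,0,0],
    [0,0,0],
    [0,0,0],
    [0,0,0],
    [0,0,0],
    [0,0,0],
    [0,0,0],
    [0,0,0],
    [0,0,0],
    [0,0,0],
    [0,0,0],
    [0,0,0],
  ],
  jaw=[0.6,0.6,0.6,0.6,0.6,0.6,0.6,0.4,0.3,0,0,0],
)

```text
time_s: 13.45
tcp_pos: [0.4513, -0.0619, -0.0279]
tcp_rot: [0.766, 0.643, 0.0, 0.001]
ft_force: [-1.6, 0.0, 8.0]
gripper_width: 0.278
grasp_force: 58.4
```

```bash
cat >> h.py <<'E'
def held(z0,n):
    "offset of held objective along tool x,y; z0 = TCP z at the grasp, foot on table"
    o=robot.get_obs(); robot.camera("wrist"); z=dict((a,b) for a,b,_ in NM)[n]
    for r in robot.landmark_of("wrist",f"objective_{n}_mid")[:4]:
        p=at_z("wrist",r["uv"],o["tcp_pos"][2]-z0+z,o)-o["tcp_pos"]
        print(n,round(r["confidence"],2),np.round(r["uv"]),"tool mm",(R.from_quat(o["tcp_rot"]).inv().apply(p)*1e3).round(1))
E
python3 - <<'E'
from h import *
o=robot.get_obs(); print(o["tcp_pos"]); held(o["tcp_pos"][2],"red")
E
```

```text
[ 0.45129518 -0.06186251 -0.0278643 ]
red 0.8 [209. 135.] tool mm [ 61.9 -28.  -43.9]
red 0.71 [277. 280.] tool mm [ -1.8  -1.5 -43.9]
red 0.67 [ 98. 287.] tool mm [ -5.6 -83.  -44. ]
```

servo_tool(
  offset=[
    [0,0,-0.2],
    [0,0,-0.5],
    [0,0.2,-0.5],
    [-0.05,0.6,0],
    [-0.05,0.8,0],
    [-0.05,0.8,0],
    [-0.05,0.7,0],
    [0,0.47,0],
    [0,0,0],
    [0,0,0],
  ],
  delta_rot=[
    [0,0,0],
    [0,0,0],
    [0,0,0],
    [0,0,0],
    [0,0,0],
    [0,0,0],
    [0,0,0],
    [0,0,0],
    [0,0,0],
    [0,0,0],
  ],
  jaw=[0,0,0,0,0,0,0,0,0,0],
)

```text
time_s: 14.55
tcp_pos: [0.6246, -0.1022, 0.0313]
tcp_rot: [0.766, 0.643, 0.0, -0.0]
ft_force: [-0.9, 0.2, -0.8]
gripper_width: 0.278
grasp_force: 59.2
```

```bash
python3 - <<'E'
from h import *
held(-.0279,"red"); to([.6254,-.103,-.015])
E
```

```text
red 0.94 [278. 281.] tool mm [ -2.2  -0.7 -43.9]
units [-0.009  0.032  0.928] yaw 80.03
```

servo_tool(
  offset=[
    [0,0.02,0.2],
    [0,0,0.3],
    [0,0,0.25],
    [0,0,0.13],
    [0,0,0.05],
    [0,0,0],
    [0,0,0],
    [0,0,0],
    [0,0,0],
    [0,0,0],
    [0,0,-0.2],
    [0,0,-0.6],
    [0,0,-1],
    [0,0,-1],
    [0,0,0],
  ],
  delta_rot=[
    [0,0,0],
    [0,0,0],
    [0,0,0],
    [0,0,0],
    [0,0,0],
    [0,0,0],
    [0,0,0],
    [0,0,0],
    [0,0,0],
    [0,0,0],
    [0,0,0],
    [0,0,0],
    [0,0,0],
    [0,0,0],
    [0,0,0],
  ],
  jaw=[0,0,0,0,0,0,0.35,0.5,0.6,0.6,0.6,0.6,0.6,0.6,0.6],
)

```text
time_s: 16.15
tcp_pos: [0.6298, -0.1025, 0.1333]
tcp_rot: [0.766, 0.643, 0.004, 0.005]
ft_force: [-0.0, 0.1, -0.4]
gripper_width: 0.6
grasp_force: 0.0
```

```bash
python3 - <<'E'
from h import *
o=robot.get_obs();robot.camera("wrist")
for r in robot.landmark_of("wrist","objective_red_mid")[:2]: print(r["confidence"],at_z("wrist",r["uv"],.028,o))
to([.4482,.062,.075])
E
```

```text
0.8 [0.43942795 0.00185092 0.028     ]
0.66 [ 0.62160439 -0.10365906  0.028     ]
units [ 2.627 -4.088  1.017] yaw 80.02
```

servo_tool(
  offset=[
    [0.3,-0.4,0],
    [0.5,-0.8,0],
    [0.6,-0.9,0],
    [0.6,-0.9,0],
    [0.4,-0.7,0.1],
    [0.23,-0.39,0.3],
    [0,0,0.4],
    [0,0,0.22],
    [0,0,0],
    [0,0,0],
  ],
  delta_rot=[
    [0,0,0],
    [0,0,0],
    [0,0,0],
    [0,0,0],
    [0,0,0],
    [0,0,0],
    [0,0,0],
    [0,0,0],
    [0,0,0],
    [0,0,0],
  ],
  jaw=[0.6,0.6,0.6,0.6,0.6,0.6,0.6,0.6,0.6,0.6],
)

```text
time_s: 17.25
tcp_pos: [0.453, 0.0564, 0.0735]
tcp_rot: [0.766, 0.643, -0.0, -0.0]
ft_force: [-0.4, -0.9, -0.8]
gripper_width: 0.608
grasp_force: 0.0
```

```bash
python3 - <<'E'
from h import *
look("w10.png",("yellow",))
E
```

```text
17.25 [0.453  0.0564 0.0735]
yellow 0.86 [252. 191.] [0.4362 0.0758]
yellow 0.68 [156. 112.] [0.3837 0.1398]
yellow 0.66 [180. 260.] [0.3722 0.0335]
```

View pics/w10.png

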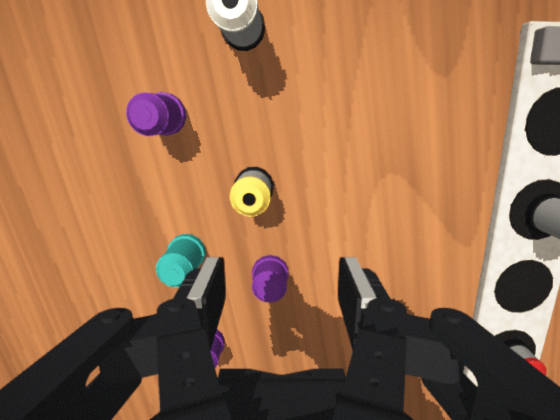

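Yellow's mid is at (252,191), with a turquoise look-alike at (180,260) clear of the fingers.

servo_tool(
  offset=[
    [0.16,-0.2,0],
    [0.16,-0.2,0.2],
    [0,0,0.5],
    [0,0,0.5],
    [0,0,0.4],
    [0,0,0.25],
    [0,0,0.1],
    [0,0,0],
    [0,0,0],
    [0,0,0],
    [0,0,0],
    [0,0,0],
    [0,0,0],
  ],
  delta_rot=[
    [0,0,0],
    [0,0,0],
    [0,0,0],
    [0,0,0],
    [0,0,0],
    [0,0,0],
    [0,0,0],
    [0,0,0],
    [0,0,0],
    [0,0,0],
    [0,0,0],
    [0,0,0],
    [0,0,0],
  ],
  jaw=[0.6,0.6,0.6,0.6,0.6,0.6,0.6,0.6,0.4,0.3,0,0,0],
)

```text
time_s: 18.65
tcp_pos: [0.4367, 0.076, -0.023]
tcp_rot: [0.766, 0.643, 0.0, 0.001]
ft_force: [-2.6, 0.3, 8.4]
gripper_width: 0.282
grasp_force: 58.4
```

```bash
python3 - <<'E'
from h import *
o=robot.get_obs(); print(o["tcp_pos"]); held(o["tcp_pos"][2],"yellow"); to([.6366,-.0385,.04])
E
```

```text
[ 0.43666057  0.07596871 -0.02298228]
yellow 0.74 [282. 278.] tool mm [ -1.    0.8 -44. ]
yellow 0.74 [167. 376.] tool mm [-54.8 -55.9 -44.1]
yellow 0.57 [126. 158.] tool mm [ 52.9 -62.3 -44.1]
units [-1.561  4.336 -1.252] yaw 80.01
```

servo_tool(
  offset=[
    [0,0,-0.3],
    [0,0,-0.6],
    [-0.3,0.3,-0.35],
    [-0.6,0.6,0],
    [-0.5,0.8,0],
    [-0.17,0.8,0],
    [0,0.8,0],
    [0,0.7,0],
    [0,0.34,0],
    [0,0,0],
    [0,0,0],
  ],
  delta_rot=[
    [0,0,0],
    [0,0,0],
    [0,0,0],
    [0,0,0],
    [0,0,0],
    [0,0,0],
    [0,0,0],
    [0,0,0],
    [0,0,0],
    [0,0,0],
    [0,0,0],
  ],
  jaw=[0,0,0,0,0,0,0,0,0,0,0],
)

```text
time_s: 19.85
tcp_pos: [0.6358, -0.0388, 0.0385]
tcp_rot: [0.766, 0.643, -0.0, -0.0]
ft_force: [-0.4, 0.2, -1.0]
gripper_width: 0.281
grasp_force: 59.2
```

```bash
python3 - <<'E'
from h import *
held(-.023,"yellow"); to([.6365,-.0393,-.010])
E
```

```text
yellow 0.67 [282. 277.] tool mm [ -0.4   0.7 -44. ]
units [-0.004  0.024  0.975] yaw 80.03
```

servo_tool(
  offset=[
    [-0.02,0.02,0.2],
    [0,0,0.3],
    [0,0,0.25],
    [0,0,0.17],
    [0,0,0.055],
    [0,0,0],
    [0,0,0],
    [0,0,0],
    [0,0,0],
    [0,0,0],
    [0,0,-0.2],
    [0,0,-0.6],
    [0,0,-1],
    [0,0,-0.7],
    [0,0,0],
    [0,0,0],
  ],
  delta_rot=[
    [0,0,0],
    [0,0,0],
    [0,0,0],
    [0,0,0],
    [0,0,0],
    [0,0,0],
    [0,0,0],
    [0,0,0],
    [0,0,0],
    [0,0,0],
    [0,0,0],
    [0,0,0],
    [0,0,0],
    [0,0,0],
    [0,0,0],
    [0,0,0],
  ],
  jaw=[0,0,0,0,0,0,0.35,0.5,0.6,0.6,0.6,0.6,0.6,0.6,0.6,0.6],
)

```text
time_s: 21.55
tcp_pos: [0.6375, -0.0402, 0.1162]
tcp_rot: [0.766, 0.643, 0.001, 0.001]
ft_force: [-0.1, -0.5, -0.2]
gripper_width: 0.599
grasp_force: 0.0
```

```bash
python3 - <<'E'
from h import *
o=robot.get_obs();robot.camera("wrist")
for r in robot.landmark_of("wrist","objective_yellow_mid")[:3]: print(r["confidence"],at_z("wrist",r["uv"],.033,o))
to([.4409,.185,.09])
E
```

```text
0.89 [ 0.63764254 -0.04108638  0.033     ]
0.42 [0.64830788 0.02152137 0.033     ]
0.37 [0.65608214 0.08293072 0.033     ]
units [ 3.762 -4.628  0.483] yaw 80.01
```

servo_tool(
  offset=[
    [0,-0.5,0],
    [0.4,-0.8,0],
    [0.7,-0.9,0],
    [0.8,-0.9,0],
    [0.8,-0.8,0],
    [0.7,-0.5,0],
    [0.36,-0.23,0.2],
    [0,0,0.2],
    [0,0,0],
    [0,0,0],
  ],
  delta_rot=[
    [0,0,0],
    [0,0,0],
    [0,0,0],
    [0,0,0],
    [0,0,0],
    [0,0,0],
    [0,0,0],
    [0,0,0],
    [0,0,0],
    [0,0,0],
  ],
  jaw=[0.6,0.6,0.6,0.6,0.6,0.6,0.6,0.6,0.6,0.6],
)

```text
time_s: 22.65
tcp_pos: [0.4563, 0.1652, 0.0941]
tcp_rot: [0.766, 0.642, -0.001, -0.0]
ft_force: [-0.1, -1.5, -0.4]
gripper_width: 0.599
grasp_force: 0.0
```

```bash
python3 - <<'E'
from h import *
look("w11.png",("white",))
E
```

```text
22.65 [0.4563 0.1652 0.0941]
white 0.97 [265. 187.] [0.4484 0.184 ]
```

View pics/w11.png

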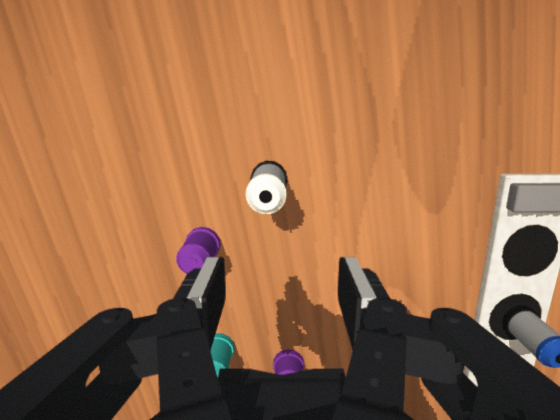

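White's mid is at (266,187). I'll approach and grip.

servo_tool(
  offset=[
    [0.17,-0.11,0],
    [0.17,-0.11,0.2],
    [0,0,0.5],
    [0,0,0.5],
    [0,0,0.5],
    [0,0,0.3],
    [0,0,0.12],
    [0,0,0],
    [0,0,0],
    [0,0,0],
    [0,0,0],
    [0,0,0],
    [0,0,0],
  ],
  delta_rot=[
    [0,0,0],
    [0,0,0],
    [0,0,0],
    [0,0,0],
    [0,0,0],
    [0,0,0],
    [0,0,0],
    [0,0,0],
    [0,0,0],
    [0,0,0],
    [0,0,0],
    [0,0,0],
    [0,0,0],
  ],
  jaw=[0.6,0.6,0.6,0.6,0.6,0.6,0.6,0.6,0.4,0.3,0,0,0],
)

```text
time_s: 24.05
tcp_pos: [0.4494, 0.1855, -0.01]
tcp_rot: [0.766, 0.643, 0.001, 0.001]
ft_force: [-0.3, -0.7, 5.6]
gripper_width: 0.287
grasp_force: 58.5
```

```bash
python3 - <<'E'
from h import *
o=robot.get_obs(); print(o["tcp_pos"]); held(o["tcp_pos"][2],"white"); to([.6585,.0885,.05])
E
```

```text
[ 0.44938181  0.18546761 -0.01004346]
white 0.9 [280. 278.] tool mm [ -2.2  -0.  -41. ]
units [-1.183  4.458 -1.193] yaw 80.0
```

servo_tool(
  offset=[
    [0,0,-0.3],
    [0,0,-0.6],
    [0,0.3,-0.3],
    [-0.2,0.7,0],
    [-0.3,0.8,0],
    [-0.3,0.8,0],
    [-0.25,0.8,0],
    [-0.11,0.7,0],
    [0,0.36,0],
    [0,0,0],
    [0,0,0],
  ],
  delta_rot=[
    [0,0,0],
    [0,0,0],
    [0,0,0],
    [0,0,0],
    [0,0,0],
    [0,0,0],
    [0,0,0],
    [0,0,0],
    [0,0,0],
    [0,0,0],
    [0,0,0],
  ],
  jaw=[0,0,0,0,0,0,0,0,0,0,0],
)

```text
time_s: 25.25
tcp_pos: [0.6577, 0.0898, 0.0495]
tcp_rot: [0.766, 0.643, 0.0, -0.0]
ft_force: [0.0, -0.0, 0.1]
gripper_width: 0.283
grasp_force: 59.2
```

```bash
python3 - <<'E'
from h import *
held(-.01,"white"); to([.6587,.0895,.003])
E
```

```text
white 0.9 [278. 275.] tool mm [ -0.7  -1.1 -41. ]
units [-0.006  0.032  0.93 ] yaw 80.08
```

servo_tool(
  offset=[
    [-0.02,0.03,0.2],
    [0,0,0.3],
    [0,0,0.25],
    [0,0,0.13],
    [0,0,0.05],
    [0,0,0],
    [0,0,0],
    [0,0,0],
    [0,0,0],
    [0,0,0],
    [0,0,-0.2],
    [0,0,-0.6],
    [0,0,-1],
    [0,0,-1],
    [-0.3,0,-0.6],
    [-0.4,0,0],
    [-0.4,0,0],
    [-0.4,0,0],
    [-0.3,0,0],
    [0,0,0],
  ],
  delta_rot=[
    [0,0,0],
    [0,0,0],
    [0,0,0],
    [0,0,0],
    [0,0,0],
    [0,0,0],
    [0,0,0],
    [0,0,0],
    [0,0,0],
    [0,0,0],
    [0,0,0],
    [0,0,0],
    [0,0,0],
    [0,0,0],
    [0,0,0],
    [0,0,0],
    [0,0,0],
    [0,0,0],
    [0,0,0],
    [0,0,0],
  ],
  jaw=[0,0,0,0,0,0,0.35,0.5,0.6,0.6,0.6,0.6,0.6,0.6,0.6,0.6,0.6,0.6,0.6,0.6],
)

```text
time_s: 27.35
tcp_pos: [0.6437, -0.0033, 0.1727]
tcp_rot: [0.767, 0.642, -0.0, 0.001]
ft_force: [0.9, 0.4, -0.1]
gripper_width: 0.601
grasp_force: 0.0
```

servo_tool(
  offset=[
    [0,0,0],
    [0,0,0],
    [0,0,0],
  ],
  delta_rot=[
    [0,0,0],
    [0,0,0],
    [0,0,0],
  ],
  jaw=[0.6,0.6,0.6],
)

```text
time_s: 27.65
tcp_pos: [0.6437, 0.0009, 0.1723]
tcp_rot: [0.765, 0.644, 0.0, -0.0]
ft_force: [-0.2, 0.5, 0.7]
gripper_width: 0.601
grasp_force: 0.0
```

```bash
python3 - <<'E'
from h import *
o=robot.get_obs();save("wrist","w12.png")
for (n,z,_),P in zip(NM,PADS):
    for r in robot.landmark_of("wrist",f"objective_{n}_mid")[:4]:
        p=at_z("wrist",r["uv"],z+.012,o)[:2]
        if np.linalg.norm(p-P)<.03: print(n,round(r["confidence"],2),((p-P)*1e3).round(1),np.round(r["uv"]))
E
```

```text
red 0.78 [-1.9  2.9] [278. 282.]
yellow 0.92 [1.5 0.1] [282. 228.]
blue 0.74 [-1.6  0.8] [278. 164.]
white 0.9 [ 1.2 -0.6] [281.  91.]
```

View pics/w12.png

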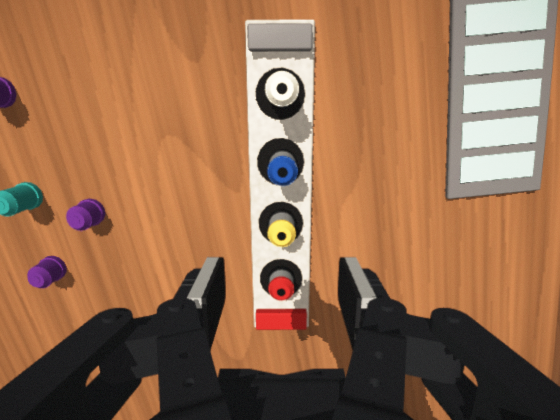

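All four stand upright in the right order: red (281,287), yellow (281,233), blue (282,170) and white (282,88). Each is within 4 mm of its pad centre.

```bash
python3 -c "
from bench import robot
print(robot.sign_off())"
```

```text
the job is handed in; nothing more can be done
None
```

I put the four objectives upright on their pads, counted from the red end: red, yellow, blue, white. The last wrist picture puts each within 4 mm of its pad centre. I never moved towards the bottle, dish or slide box. The job is handed in, but the sign-off returned no verdict.

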